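# Cap the thinner jar

## Task

Put the loose black cap on the open white jar and screw it down (clockwise) until it is fully home, then let go. The thread only catches if you first turn the cap backwards (anticlockwise) while pressing lightly, until you feel it drop; do not push hard on the jar (about 10 N is plenty, 20 N too much), and leave the bottle and the two small paint jars standing where they are.

Things in the scene. Friction and masses are not known exactly. Their poses are not given: they have to be found in the camera images.
- cap: Loose round black screw cap, 56 mm across, 28 mm tall, about 40 g, lying open side down on the mat. Origin: centre of its open underside; z up through the top. The inside is 50 mm wide and 24 mm deep, with four small lugs, 90 degrees apart, just inside the open rim (they span 1 to 4 mm above it).
- jar_seat (a point): Point on the white jar's upright axis where the cap's origin lies when fully home; z up. The jar stands in a fixed wooden holder (110 x 110 mm), which keeps it from turning. Its shoulder (72 mm wide) is 5 mm below this point. Home, the plug's spring pushes the cap up with about 8 N and friction holds it; turned too little, it springs up again. Heights below are above this point.
- jar_thread (a point): Point on the jar's axis 8 mm above jar_seat, amid four short thread ridges around the neck with gaps between, one every 90 degrees; where the gaps lie is untold and differs every time. Set on the ridges, the cap's origin stands 8 to 12 mm high. Turned anticlockwise (seen from above, under 90 degrees) it climbs up to 3.5 mm, then the lugs come over the gaps and soon meet a stop.
- jar_mouth (a point): Centre of the neck's mouth, 23.5 mm above jar_seat. The neck is 31 mm wide here, tapering to 39 mm at the thread. With lugs over the gaps the cap must be pushed to 3 mm high or lower (4 to 9 N against the plug) to let the lugs pass under the ridges; clockwise about 65 degrees then draws it 3.5 mm down to a firm stop: home. Clockwise from on top of the ridges a block stops the lugs.
- plug_rest (a point): Centre of the top of the grey sprung sealing plug (24 mm wide) in the jar's mouth when not pressed, 29.5 mm above jar_seat; it is pushed in by the cap, about 1.2 N per mm plus 1 N.
- jar_pad (a joint): How far the jar is pressed down into the springy rubber pad of its holder, in m (0 = not pressed, grows downward, 5 N per mm; the jar and jar_seat sink by this much). More than 4 mm (20 N) is too hard.
- thinner_bottle: Tall clear bottle with white cap, 60 mm wide, 150 mm tall, origin at the centre of its foot. Leave it.
- paint_jar: Small clear paint jar, 34 mm wide, 50 mm tall, origin at the centre of its foot. Leave it.
- primer_jar: Small amber paint jar with white cap, 38 mm wide, 55 mm tall, origin at the centre of its foot. Leave it.
Mind the look-alikes: they are no part of the job. Several things have the shape of the cap; the one meant has the colours described above.

How it is judged:
On the way:
1. the cap is set over the jar's neck, upright (horizontal distance between cap and jar_seat below 0.004 m and z of cap in the frame of jar_seat below 0.0145 m and angle between cap's own z axis and vertical below 0.15 rad), for 0.2 s.
At the end, for the whole second after the job is handed in: The cap is screwed home on the jar: its underside within 1.6 mm above the home height and 3 mm of the axis, level within 0.06 rad, at rest and let go (horizontal distance between cap and jar_seat below 0.003 m and z of cap in the frame of jar_seat below 0.0016 m and angle between cap's own z axis and vertical below 0.06 rad and linear speed of cap below 0.01 m/s); the robot touches nothing.
It fails at once if the jar is pressed too hard (pad down more than 4 mm, about 20 N) (value of joint jar_pad above 0.004 m).
It fails at once if the thinner bottle is moved more than 30 mm or tipped (distance of thinner_bottle from where it was at the start of the episode above 0.03 m or angle between thinner_bottle's own z axis and vertical above 0.4 rad).
It fails at once if the paint jar is moved more than 30 mm or tipped (distance of paint_jar from where it was at the start of the episode above 0.03 m or angle between paint_jar's own z axis and vertical above 0.4 rad).
It fails at once if the primer jar is moved more than 30 mm or tipped (distance of primer_jar from where it was at the start of the episode above 0.03 m or angle between primer_jar's own z axis and vertical above 0.4 rad).
It also fails if it takes over 72 s, if anything falls off the work surface, if the arm or the gripper's body presses on something with over 40 N, if the wrist force passes 120 N, or if a joint passes its speed limit or range.

## Robot

A 7-joint arm with a two-finger parallel gripper is mounted at the origin on the work surface. World frame = base frame: x ahead of the robot, y to its left, z up, the work surface at z = 0. Lengths are in m, angles in rad, forces in N, time in s.
With the tool pointing down it reaches from about 0.425 to 1.025 m from the base axis. Payload 9.4 kg.
Tool frame: the origin (TCP) lies at the very end of the fingers, on their centre line; the grasp point (between the pads) lies 19 mm behind it; z points along the fingers, y is the line along which they close (so a half turn about z gives the same grasp; the last joint's range is limited). The gripper opens to 93 mm and grips with 3 to 60 N. Pads are 15 mm wide; open, the fingers measure 128 mm over their backs; the gripper's body (75 mm by 188 mm) begins 65 mm behind the grasp point.
Start: joints at [-1.246, 0.599, -0.003, 1.599, 0.002, 0.943, -0.08], TCP at [0.284, 0.667, 0.185] pointing down, gripper open.
Joint ranges: [-2.57, 2.57], [-0.35, 1.97], [-1.29, 1.29], [0.11, 2.56], [-1.05, 4.19], [0.11, 1.86], [-2.63, 2.63]. Speed limits (rad/s): [2.22, 2.22, 3.01, 3.01, 3.14, 3.14, 3.14].

## Interface

Orientations are given as a 3x3 rotation matrix whose columns are the frame's x, y, z axes.
In Python, from rig import * gives the robot as it stands.
- The arm moves only by the tool servo_tool, never from a script. Its arguments are lists of equal length, an entry for each row: "slide": the shift along the tool's x, y, z in cm, a list of three; "rot": the turn, a rotation vector about the tool's x, y, z in degrees, a list of three; "fingers": the opening, from -1 (shut) to 1 (fully open), so that 0 is half open. A call has 1 to 10 rows; each row is the pose to reach, as a shift and turn from the pose commanded when the call began, along the tool's axes at that moment; what a row does not reach only later rows make up. A row lasts 1/12 s, in which the tool goes at most 41.7 mm and 7.16 degrees, less where a joint would pass 70% of its speed; a pose out of reach is approached as far as the arm can. A call with a gripper value outside its range is refused whole. The fingers move at their own pace and stop on an object; "squeeze" is the grip in N (left out, the last holds). Time passes only in rows, so rows that repeat a pose let the fingers close. It gives the time, the measured TCP pose, the force, the opening and the grip force at its end, in the units of the state.
- state(): the state, without advancing time (a new reading comes with each control period).
- camera(name): name is "scene" or "top"; returns a dict with "img" (384x512x3 uint8, blue, green, red), "fx", "fy", "cx", "cy" (pixels), "R" (3x3) and "t" (3): a world point X has camera coordinates R X + t. Camera axes: x right, y down, z forward; pixel columns grow to the right and rows downward; lengths in m; the calibration is good to about 2 mm. A picture is of the moment at which its call begins. There is no depth.
- close_job(): hands the job in; it is judged then, once.
The state is a dict: "time": time; "joints": joint angles; "dq": joint speeds; "effort": joint torques, N m; "eef_pos": TCP position; "orientation": TCP orientation; "wrist_force": force on the tool from outside, world axes, zero at the start; "moment": the same for the moment, N m; "width": finger opening in m; "grasp_force": force on a finger pad.
Only numpy, scipy, OpenCV 4.12 (cv2) and the standard library are available. Lean on these libraries where they do the work, as an engineer would, in place of code of your own. Each camera call takes 0.05 s, during which the arm holds its last target. There are 200 camera calls.

## Working session

There is one attempt and no reset: what is moved stays moved. The work goes in short steps, Python scripts to look and compute and a tool call to move; the robot and the scene stay as the last step left them, time stands still between calls to the robot, and variables do not carry over. Pictures are saved under pics/ and viewed, at most 10 in all, crops included, and the job is handed in when it is done.

Besides the shell and the picture viewer there is one more tool, called after "Request:" as a command line: name --argument value ..., lists and objects as JSON in quotes. servo_tool: Moves the arm, as the interface text tells. Its arguments: {"type":"object","properties":{"slide":{"type":"array"},"rot":{"type":"array"},"fingers":{"type":"array"},"squeeze":{"type":"number"}},"required":["slide","rot","fingers"]}

```bash
mkdir -p pics; ls
python3 - <<'E'
from rig import *
import cv2,numpy as np
s=state()
print({k:np.round(v,3).tolist() for k,v in s.items()})
for n in("scene","top"):
    c=camera(n); cv2.imwrite(f"pics/{n}0.png",c["img"]); print(n,c["fx"],c["cx"],c["cy"],np.round(c["R"],3).tolist(),np.round(c["t"],3))
E
```

```text
pics
{'time': 0.0, 'joints': [-1.246, 0.6, -0.003, 1.6, 0.002, 0.943, -0.08], 'dq': [-0.0, 0.0, 0.0, -0.001, -0.002, -0.001, 0.002], 'effort': [0.0, -76.507, 1.497, -25.233, -0.052, 0.017, 0.0], 'eef_pos': [0.283, 0.667, 0.184], 'orientation': [[-0.92, 0.391, -0.0], [0.391, 0.92, -0.001], [-0.0, -0.002, -1.0]], 'wrist_force': [-0.018, -0.578, -0.273], 'moment': [-0.005, 0.019, -0.017], 'grasp_force': 0.0, 'width': 0.093}
scene 430.2261802892743 252.9011028477191 190.2801838023644 [[0.772, 0.635, 0.02], [0.476, -0.558, -0.679], [-0.42, 0.534, -0.734]] [-0.481 -0.197  1.098]
top 400.8917839989727 256.43040662964495 194.51987915106056 [[-0.009, -1.0, 0.03], [-0.983, 0.003, -0.185], [0.185, -0.031, -0.982]] [0.019 0.576 0.747]
```

View pics/scene0.png

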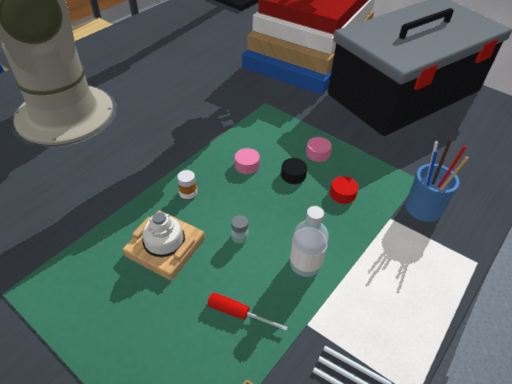

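View pics/top0.png

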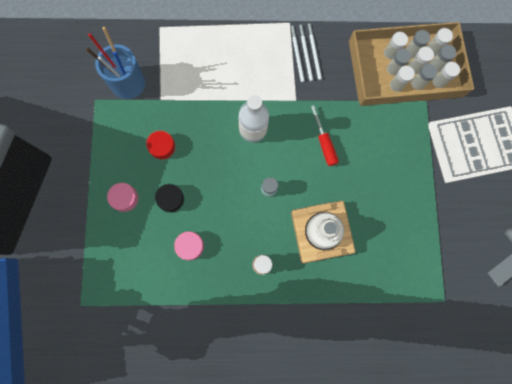

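The scene view shows the black cap at (294,171). Look-alikes are pink (247,160), pink (319,149) and red (344,190). The jar in its wooden holder is at (163,232). In the top view the cap is at (169,198) and the jar at about (325,231). I choose the black one and check it in close crops.

Run:
```python
import cv2,numpy as np
s=cv2.imread("pics/scene0.png");t=cv2.imread("pics/top0.png")
def c(im,x,y): return cv2.resize(im[y:y+60,x:x+80],(400,300),interpolation=cv2.INTER_CUBIC)
print("origins scene cap(254,141) top cap(130,168); scene jar(123,202) top jar(285,201)")
cv2.imwrite("pics/crop0.png",np.vstack([np.hstack([c(s,254,141),c(t,130,168)]),np.hstack([c(s,123,202),c(t,285,201)])]))
for im,x,y in((s,254,141),(t,130,168)):
    m=(im.max(2)<45).astype(np.uint8); n,l,st,ce=cv2.connectedComponentsWithStats(m[y:y+60,x:x+80])
    for i in range(1,n):
        if st[i,4]>80: print(st[i]+[x,y,0,0,0],ce[i]+[x,y])
```

```text
origins scene cap(254,141) top cap(130,168); scene jar(123,202) top jar(285,201)
[281 158  26  26 538] [293.51115242 170.71189591]
[156 185  27  27 489] [169.53374233 197.64621677]
```

View pics/crop0.png

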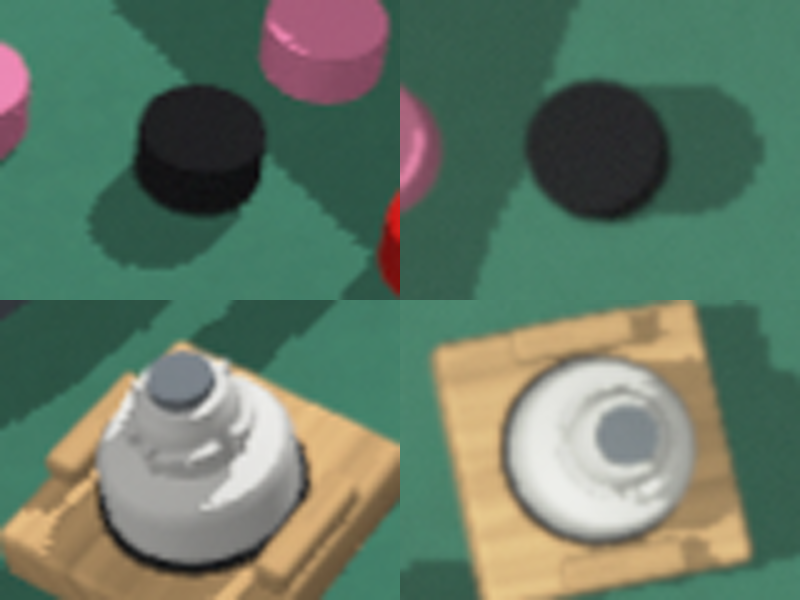

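Close crops confirm the matt-black cap. Its top face is centred at scene (293.8,165.2) and top (168.8,197.1). The grey plug top is at scene (158.8,217.5) and top (330.0,227.4).

```bash
cat > h.py <<'E'
from rig import *
import cv2,numpy as np
def tri(cs,ps):
    A=[];b=[]
    for c,p in zip(cs,ps):
        R,t=np.array(c["R"]),np.array(c["t"])
        for k,(f,o) in enumerate(((c["fx"],c["cx"]),(c["fy"],c["cy"]))):
            r=(p[k]-o)/f; A.append(R[k]-r*R[2]); b.append(r*t[2]-t[k])
    return np.linalg.lstsq(np.array(A),np.array(b),rcond=None)[0]
def onz(c,p,z):
    R,t=np.array(c["R"]),np.array(c["t"])
    d=R.T@[(p[0]-c["cx"])/c["fx"],(p[1]-c["cy"])/c["fy"],1]; o=-R.T@t
    return o+d*(z-o[2])/d[2]
def proj(c,X):
    q=np.array(c["R"])@X+c["t"]; return np.array([c["fx"]*q[0]/q[2]+c["cx"],c["fy"]*q[1]/q[2]+c["cy"]])
E
python3 - <<'E'
from h import *
cs=[camera("scene"),camera("top")]
for n,a,b in (("cap",(293.8,165.2),(168.8,197.1)),("plug",(158.8,217.5),(330,227.4)),("bottle",(315,214),(255,101)),("paint",(240,222),(270,184)),("primer",(187,176),(262,264)),("pink1",(247,157),(189,245)),("pink2",(319,145),(122,197)),("red",(344,186),(160,144))):
    X=tri(cs,(a,b)); print(n,np.round(X,4),"resid",np.round(proj(cs[0],X)-a,1),np.round(proj(cs[1],X)-b,1))
# cap silhouette fit: rays on given z
print("cap z28",[np.round(onz(c,p,.028),4) for c,p in zip(cs,((293.8,165.2),(168.8,197.1)))])
print("holder corners", [np.round(onz(cs[1],(285+u/5-.5,201+v/5-.5),.02),3) for u,v in((33,47),(293,2),(350,255),(90,300))])
E
```

```text
cap [0.5762 0.1943 0.0341] resid [-0.4  0.1] [-0.3 -0.3]
plug [ 0.5059 -0.1203  0.0933] resid [-0.1  0. ] [-0.1 -0. ]
bottle [0.7322 0.02   0.151 ] resid [ 0.2 -0.1] [0.1 0.2]
paint [ 0.5988 -0.0111  0.0516] resid [-0.3  0. ] [-0.2 -0.2]
primer [0.4403 0.0073 0.0553] resid [-0.5  0. ] [-0.4 -0.3]
pink1 [0.4793 0.1518 0.0298] resid [-0.4  0.1] [-0.3 -0.3]
pink2 [0.5781 0.2905 0.0291] resid [-0.7  0.2] [-0.5 -0.6]
red [0.6903 0.2172 0.0283] resid [-0.4  0.1] [-0.3 -0.3]
cap z28 [array([0.5734, 0.2007, 0.028 ]), array([0.5765, 0.1948, 0.028 ])]
holder corners [array([ 0.55 , -0.057,  0.02 ]), array([ 0.569, -0.166,  0.02 ]), array([ 0.464, -0.184,  0.02 ]), array([ 0.446, -0.077,  0.02 ])]
```

```bash
cat >> h.py <<'E'
from scipy.optimize import least_squares
def hullfit(cs,meas,r,h,x0,zfix=None):
    """fit upright cylinder base (x,y,z) to silhouette centroids"""
    a=np.linspace(0,2*np.pi,72)
    def f(p):
        out=[]
        for c,m in zip(cs,meas):
            P=np.array([proj(c,np.array([p[0]+r*np.cos(t),p[1]+r*np.sin(t),p[2]+k])) for t in a for k in(0,h)],np.float32)
            M=cv2.moments(cv2.convexHull(P)); out+= [M["m10"]/M["m00"]-m[0],M["m01"]/M["m00"]-m[1]]
        return out
    s=least_squares(f,x0,diff_step=1e-3); return s.x,np.array(s.fun)
def togo(X,psi_deg=None):
    s=state(); R=np.array(s["orientation"]); d=R.T@(np.array(X)-s["eef_pos"])*100
    yaw=np.degrees(np.arctan2(R[1,1],R[0,1]))
    print("t",round(s["time"],2),"slide cm",np.round(d,2),"yaw",round(yaw,1), "rotz",None if psi_deg is None else round(yaw-psi_deg,1))
E
python3 - <<'E'
from h import *
cs=[camera("scene"),camera("top")]
x,f=hullfit(cs,[(293.51,170.71),(169.53,197.65)],.028,.028,[.576,.195,.003]); print(np.round(x,4),np.round(f,1))
togo([x[0],x[1],.12],45)
E
```

```text
[0.5773 0.195  0.0039] [-0.2  0.1 -0.1 -0.1]
t 0.3 slide cm [-45.5  -31.96   6.47] yaw 67.0 rotz 22.0
```

Request:
servo_tool --slide '[[-45.5,-32,6],[-45.5,-32,6],[-45.5,-32,6],[-45.5,-32,6],[-45.5,-32,6],[-45.5,-32,6],[-45.5,-32,6],[-45.5,-32,6],[-45.5,-32,6],[-45.5,-32,6]]' --rot '[[0,0,22],[0,0,22],[0,0,22],[0,0,22],[0,0,22],[0,0,22],[0,0,22],[0,0,22],[0,0,22],[0,0,22]]' --fingers '[0.65,0.65,0.65,0.65,0.65,0.65,0.65,0.65,0.65,0.65]' --squeeze 10

```text
time: 1.13
eef_pos: [0.503, 0.3137, 0.1402]
orientation: [[-0.707, 0.707, 0.0], [0.707, 0.707, 0.0], [-0.0, 0.0, -1.0]]
wrist_force: [0.3, -0.9, 0.3]
width: 0.0767
grasp_force: 0.0
```

```bash
python3 -c "
from h import *
togo([.5773,.195,.12],45)"
```

```text
t 1.13 slide cm [-13.65  -3.14   2.01] yaw 45.0 rotz -0.0
```

Request:
servo_tool --slide '[[-13.6,-3.1,2],[-13.6,-3.1,2],[-13.6,-3.1,2],[-13.6,-3.1,2],[-13.6,-3.1,5],[-13.6,-3.1,7],[-13.6,-3.1,7]]' --rot '[[0,0,0],[0,0,0],[0,0,0],[0,0,0],[0,0,0],[0,0,0],[0,0,0]]' --fingers '[0.65,0.65,0.65,0.65,0.65,0.65,0.65]'

```text
time: 1.72
eef_pos: [0.5746, 0.196, 0.0669]
orientation: [[-0.706, 0.708, -0.005], [0.708, 0.706, -0.002], [0.002, -0.005, -1.0]]
wrist_force: [-0.5, -0.4, -0.6]
width: 0.0767
grasp_force: 0.0
```

```bash
python3 -c "
from h import *
togo([.5773,.195,.009],45)
for n in('top','scene'): print(n); cv2.imwrite('pics/%s1.png'%n,camera(n)['img'])
a=cv2.imread('pics/scene1.png')[110:200,240:360];b=cv2.imread('pics/top1.png')[150:240,110:230]
cv2.imwrite('pics/c1.png',np.hstack([cv2.resize(i,(400,300),interpolation=2) for i in(a,b)]))"
```

```text
t 1.72 slide cm [-0.27  0.15  5.78] yaw 44.9 rotz -0.1
top
scene
```

View pics/c1.png

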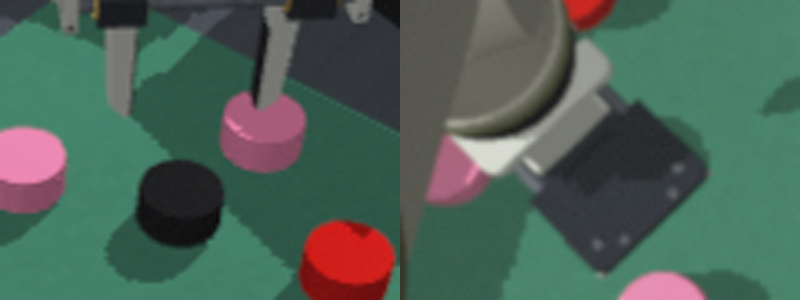

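The crop shows the open fingers astride the black cap (crop (180,200)), clear of the pink and red ones. Next I descend.

Request:
servo_tool --slide '[[-0.1,0,2],[-0.1,0,4],[-0.1,0,5.4],[-0.1,0,5.4],[-0.1,0,5.4]]' --rot '[[0,0,0],[0,0,0],[0,0,0],[0,0,0],[0,0,0]]' --fingers '[0.65,0.65,0.65,0.65,0.65]'

```text
time: 2.23
eef_pos: [0.5774, 0.1971, 0.017]
orientation: [[-0.707, 0.707, 0.0], [0.707, 0.707, 0.0], [-0.0, 0.0, -1.0]]
wrist_force: [0.4, -1.2, 0.7]
width: 0.0765
grasp_force: 0.0
```

```bash
python3 -c "
from h import *
togo([.5773,.195,.008],45)"
```

```text
t 2.23 slide cm [-0.14 -0.16  0.9 ] yaw 45.0 rotz 0.0
```

Request:
servo_tool --slide '[[-0.1,-0.2,0.8],[-0.1,-0.2,0.9],[-0.1,-0.2,0.9],[-0.1,-0.2,0.9],[-0.1,-0.2,0.9],[-0.1,-0.2,0.9],[-0.1,-0.2,0.9],[-0.1,-0.2,0.9]]' --rot '[[0,0,0],[0,0,0],[0,0,0],[0,0,0],[0,0,0],[0,0,0],[0,0,0],[0,0,0]]' --fingers '[0.65,0.65,0.0,0.0,0.0,0.0,0.0,0.0]'

```text
time: 2.9
eef_pos: [0.5765, 0.1945, 0.0073]
orientation: [[-0.707, 0.707, 0.0], [0.707, 0.707, 0.0], [-0.0, 0.0, -1.0]]
wrist_force: [-0.3, 0.2, 0.5]
width: 0.0469
grasp_force: 0.0
```

Width went below 56 mm with no force, so something is off. I look before doing more.

```bash
python3 -c "
from h import *
for n in('top','scene'): cv2.imwrite('pics/%s2.png'%n,camera(n)['img'])
a=cv2.imread('pics/scene2.png')[110:200,240:360];b=cv2.imread('pics/top2.png')[150:240,110:230]
cv2.imwrite('pics/c2.png',np.hstack([cv2.resize(i,(400,300),interpolation=2) for i in(a,b)]));print(state()['width'])"
```

```text
0.04670440671407162
```

View pics/c2.png

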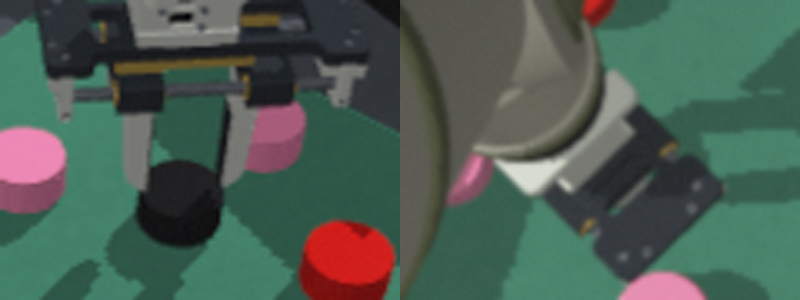

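```bash
python3 -c "
from h import *
c=camera('scene')
y=np.array([.707,.707,0])
T=np.array([.575,.196,.066])
for k in(-.05,-.038,0,.038,.05): print(k,np.round((proj(c,T+k*y)-[240,110])/.3))
print('seen tips crop ~(120,115),(268,107)')
T=np.array([.5765,.1945,.0073])
for k in(-.033,-.0235,0,.0235,.033): print(k,np.round((proj(c,T+k*y)-[240,110])/.3),np.round((proj(c,T+k*y+[0,0,.06])-[240,110])/.3))
t=camera('top'); 
for z in(.0,.09,.15): print(np.round((proj(t,T+[0,0,z])-[110,150])/.3+[400,0]))
s=state();print(s['joints'],s['width'],s['grasp_force'])
"
```

```text
-0.05 [105. 150.]
-0.038 [123. 149.]
0 [182. 146.]
0.038 [241. 143.]
0.05 [260. 142.]
seen tips crop ~(120,115),(268,107)
-0.033 [126. 216.] [132. 149.]
-0.0235 [140. 215.] [146. 149.]
0 [175. 213.] [183. 147.]
0.0235 [210. 212.] [220. 145.]
0.033 [224. 211.] [234. 144.]
[603. 163.]
[574. 135.]
[550. 113.]
[-0.45023765  0.69844887  0.0476042   2.00176341 -0.07137638  0.4429529
  0.43577624] 0.04641401830700891 0.0
```

```bash
python3 -c "
from h import *
a=cv2.imread('pics/scene2.png')[125:200,255:330];b=cv2.imread('pics/scene1.png')[115:190,255:330]
k=lambda i:cv2.resize(i,(400,400),interpolation=cv2.INTER_CUBIC)
o=np.hstack([k(a),k(b)]);o=np.clip(o*1.6,0,255).astype(np.uint8);cv2.imwrite('pics/c3.png',o)"
```

```text
(no output)
```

View pics/c3.png

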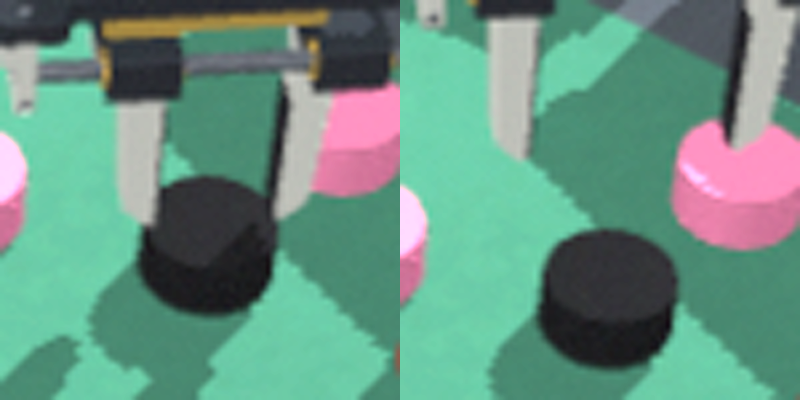

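In c3 the finger tips (about scene (295,166)) sit near the cap's top-face height, or else behind it. The reported TCP projects 8 px lower. I open and feel downward gently to tell which.

Request:
servo_tool --slide '[[0,0,0],[0,0,0],[0,0,0],[0,0,0],[0,0,0],[0,0,0.2],[0,0,0.3],[0,0,0.3]]' --rot '[[0,0,0],[0,0,0],[0,0,0],[0,0,0],[0,0,0],[0,0,0],[0,0,0],[0,0,0]]' --fingers '[0.65,0.65,0.65,0.65,0.65,0.65,0.65,0.65]'

```text
time: 3.77
eef_pos: [0.5763, 0.1944, 0.0039]
orientation: [[-0.707, 0.707, -0.0], [0.707, 0.707, -0.0], [0.0, -0.0, -1.0]]
wrist_force: [-0.0, 0.4, -0.3]
width: 0.0766
grasp_force: 0.0
```

Request:
servo_tool --slide '[[0,0,0.2],[0,0,0.3],[0,0,0.3]]' --rot '[[0,0,0],[0,0,0],[0,0,0]]' --fingers '[0.65,0.65,0.65]'

```text
time: 4.02
eef_pos: [0.5763, 0.1944, 0.0008]
orientation: [[-0.707, 0.707, -0.0], [0.707, 0.707, -0.0], [0.0, -0.0, -1.0]]
wrist_force: [0.6, 0.4, 0.4]
width: 0.077
grasp_force: 0.0
```

Request:
servo_tool --slide '[[0,0,0.2],[0,0,0.3],[0,0,0.3]]' --rot '[[0,0,0],[0,0,0],[0,0,0]]' --fingers '[0.65,0.65,0.65]'

```text
time: 4.27
eef_pos: [0.5763, 0.1944, -0.0021]
orientation: [[-0.707, 0.707, -0.0], [0.707, 0.707, -0.0], [0.0, -0.0, -1.0]]
wrist_force: [0.3, -0.0, 0.2]
width: 0.0769
grasp_force: 0.0
```

Request:
servo_tool --slide '[[0,0,0.2],[0,0,0.3],[0,0,0.3]]' --rot '[[0,0,0],[0,0,0],[0,0,0]]' --fingers '[0.65,0.65,0.65]'

```text
time: 4.52
eef_pos: [0.5763, 0.1944, -0.0051]
orientation: [[-0.707, 0.707, -0.0], [0.707, 0.707, -0.0], [0.0, -0.0, -1.0]]
wrist_force: [0.8, 0.4, -0.1]
width: 0.0768
grasp_force: 0.0
```

Reported z = -5 mm with no contact, so the real tips stand well above the reported TCP. I keep feeling down.

Request:
servo_tool --slide '[[0,0,0.2],[0,0,0.4],[0,0,0.5],[0,0,0.5]]' --rot '[[0,0,0],[0,0,0],[0,0,0],[0,0,0]]' --fingers '[0.65,0.65,0.65,0.65]'

```text
time: 4.85
eef_pos: [0.5762, 0.1944, -0.0102]
orientation: [[-0.707, 0.707, -0.0], [0.707, 0.707, -0.0], [0.0, -0.0, -1.0]]
wrist_force: [-0.4, 1.1, -0.2]
width: 0.0766
grasp_force: 0.0
```

```bash
python3 -c "
from h import *
c=camera('scene');cv2.imwrite('pics/s4.png',c['img']);a=c['img'][125:200,245:345]
t=camera('top')['img'][150:225,110:210]
k=lambda i:cv2.resize(i,(400,300),interpolation=cv2.INTER_CUBIC)
o=np.clip(np.hstack([k(a),k(t)])*1.6,0,255).astype(np.uint8);cv2.imwrite('pics/c4.png',o);s=state();print(s['eef_pos'],s['wrist_force'])"
```

```text
[ 0.57638677  0.1944232  -0.00993124] [ 0.70632408  0.08349958 -0.65521503]
```

View pics/c4.png

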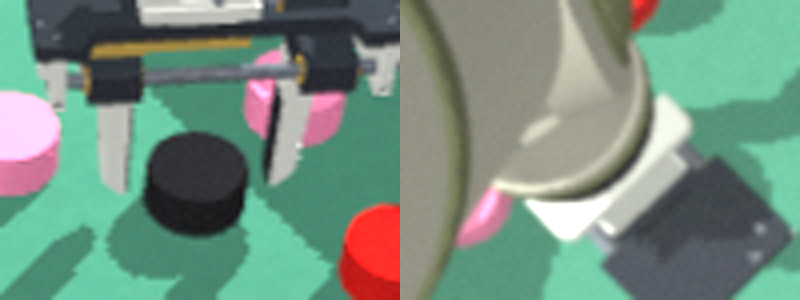

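Tips now at scene (274.5,173) and (314.5,172), cap centred between them at (294,170). On the cap's axis that puts the real tips at z≈11 mm, about 21 mm above the reported z, and laterally it is centred. I go 3 mm lower and close.

Request:
servo_tool --slide '[[0,0,0.2],[0,0,0.3],[0,0,0.3],[0,0,0.3],[0,0,0.3],[0,0,0.3],[0,0,0.3],[0,0,0.3]]' --rot '[[0,0,0],[0,0,0],[0,0,0],[0,0,0],[0,0,0],[0,0,0],[0,0,0],[0,0,0]]' --fingers '[0.65,0.65,0,0,0,0,0,0]' --squeeze 10

```text
time: 5.62
eef_pos: [0.5765, 0.1945, -0.0128]
orientation: [[-0.707, 0.707, 0.0], [0.707, 0.707, 0.0], [-0.0, 0.0, -1.0]]
wrist_force: [0.4, -0.3, -0.5]
width: 0.0562
grasp_force: 10.0
```

Gripped at 56 mm. Now open, turn 90° and re-grip to centre the cap in the tool.

Request:
servo_tool --slide '[[0,0,0],[0,0,0],[0,0,0],[0,0,0],[0,0,0],[0,0,0],[0,0,0],[0,0,0],[0,0,0],[0,0,0]]' --rot '[[0,0,0],[0,0,0],[0,0,0],[0,0,50],[0,0,50],[0,0,50],[0,0,50],[0,0,50],[0,0,50],[0,0,50]]' --fingers '[0.65,0.65,0.65,0.65,0.65,0.65,0.65,0.65,0.65,0.65]'

```text
time: 6.45
eef_pos: [0.5765, 0.1945, -0.0128]
orientation: [[0.094, 0.996, 0.0], [0.996, -0.094, 0.0], [0.0, 0.0, -1.0]]
wrist_force: [-0.8, -0.2, 0.8]
width: 0.0766
grasp_force: 0.0
```

Request:
servo_tool --slide '[[0,0,0],[0,0,0],[0,0,0],[0,0,0],[0,0,0],[0,0,0],[0,0,0],[0,0,0],[0,0,0],[0,0,0]]' --rot '[[0,0,40],[0,0,40],[0,0,40],[0,0,40],[0,0,40],[0,0,40],[0,0,40],[0,0,40],[0,0,40],[0,0,40]]' --fingers '[0.65,0.65,0.65,0.65,0.65,0.65,0,0,0,0]' --squeeze 20

```text
time: 7.28
eef_pos: [0.5764, 0.1945, -0.0128]
orientation: [[0.706, 0.708, -0.0], [0.708, -0.706, 0.0], [0.0, -0.0, -1.0]]
wrist_force: [0.1, -0.4, -0.6]
width: 0.0548
grasp_force: 20.1
```

Request:
servo_tool --slide '[[0,0,0],[0,0,0],[0,0,-2],[0,0,-6],[0,0,-10],[0,0,-14],[0,0,-14],[0,0,-14]]' --rot '[[0,0,0],[0,0,0],[0,0,0],[0,0,0],[0,0,0],[0,0,0],[0,0,0],[0,0,0]]' --fingers '[0,0,0,0,0,0,0,0]'

```text
time: 7.95
eef_pos: [0.5776, 0.195, 0.1294]
orientation: [[0.707, 0.707, 0.004], [0.707, -0.707, 0.002], [0.004, 0.001, -1.0]]
wrist_force: [-0.6, 0.5, -1.6]
width: 0.055
grasp_force: 20.0
```

```bash
python3 -c "
from h import *
togo([.506,-.12,.127],-45);s=state();print(s['eef_pos'],s['width'],s['grasp_force'],s['wrist_force'],np.round(s['joints'],2))"
```

```text
t 7.95 slide cm [-27.34  17.19   0.15] yaw -45.0 rotz 0.0
[0.5776384  0.19495632 0.12944246] 0.055006233493078954 19.994660164229572 [-0.62925003  0.48230495 -1.6462549 ] [-0.83  0.6   0.63  1.95 -0.51  0.75 -0.68]
```

Request:
servo_tool --slide '[[-27.3,17.2,0],[-27.3,17.2,0],[-27.3,17.2,0],[-27.3,17.2,0],[-27.3,17.2,0],[-27.3,17.2,0],[-27.3,17.2,0],[-27.3,17.2,0],[-27.3,17.2,0],[-27.3,17.2,0]]' --rot '[[0,0,0],[0,0,0],[0,0,0],[0,0,0],[0,0,0],[0,0,0],[0,0,0],[0,0,0],[0,0,0],[0,0,0]]' --fingers '[0,0,0,0,0,0,0,0,0,0]'

```text
time: 8.78
eef_pos: [0.5036, -0.1219, 0.1263]
orientation: [[0.71, 0.704, -0.002], [0.704, -0.71, 0.0], [-0.001, -0.001, -1.0]]
wrist_force: [-0.2, 1.0, -0.9]
width: 0.0548
grasp_force: 20.0
```

```bash
python3 -c "
from h import *
togo([.506,-.12,.115],-45);s=state();print(s['eef_pos'],s['width'],s['grasp_force'],s['wrist_force'],np.round(s['joints'],2))"
```

```text
t 8.78 slide cm [0.3  0.04 1.13] yaw -45.3 rotz -0.3
[ 0.5036078  -0.12186064  0.12633222] 0.05479800585873347 20.000204064126592 [-0.15581917  0.97487595 -0.92632861] [-0.28  0.5   0.58  2.15 -0.46  0.62 -0.16]
```

Request:
servo_tool --slide '[[0,0,1],[0,0,2.5],[0,0,3.5],[0,0,3.5],[0,0,3.5]]' --rot '[[0,0,0],[0,0,0],[0,0,0],[0,0,0],[0,0,0]]' --fingers '[0,0,0,0,0]'

```text
time: 9.2
eef_pos: [0.5044, -0.1191, 0.0911]
orientation: [[0.706, 0.708, -0.002], [0.708, -0.706, 0.0], [-0.001, -0.002, -1.0]]
wrist_force: [-0.4, -0.4, -0.4]
width: 0.0548
grasp_force: 20.0
```

```bash
python3 -c "
from h import *
c=camera('scene');t=camera('top');a=c['img'][170:270,110:210];b=t['img'][180:280,270:370]
k=lambda i:cv2.resize(i,(400,400),interpolation=cv2.INTER_CUBIC)
o=np.clip(np.hstack([k(a),k(b)])*1.6,0,255).astype(np.uint8);cv2.imwrite('pics/c5.png',o)
s=state();p=np.array(s['eef_pos']);print(np.round(p,4),s['wrist_force'])
x=p+[0,0,.044-.0002]; print('pred cap-top centre scene crop',(proj(c,x)-[110,170])*4,'base',(proj(c,x-[0,0,.028])-[110,170])*4)
print('plug/jar axis pred', [(proj(c,np.array([.506,-.1203,z]))-[110,170])*4 for z in(.0933,.059)])
a=np.linspace(0,2*np.pi,73)
P=np.array([proj(c,x+[.028*np.cos(q),.028*np.sin(q),0]) for q in a]);print('top ellipse bbox',(P.min(0)-[110,170])*4,(P.max(0)-[110,170])*4)
P=np.array([proj(c,np.array([.506+.036*np.cos(q),-.1203+.036*np.sin(q),.059])) for q in a]);print('shoulder bbox',(P.min(0)-[110,170])*4,(P.max(0)-[110,170])*4)
"
```

```text
[ 0.5051 -0.1197  0.0922] [ 0.23250975 -0.18954158 -0.04406603]
pred cap-top centre scene crop [180.24609446 123.95846482] base [189.77644252 166.81099868]
plug/jar axis pred [array([194.97954356, 190.23388922]), array([205.64964854, 238.21036941])]
top ellipse bbox [112.22806608  75.16463118] [247.61774762 175.38973989]
shoulder bbox [124.54171391 176.77777046] [285.92248171 303.62732787]
```

View pics/c5.png

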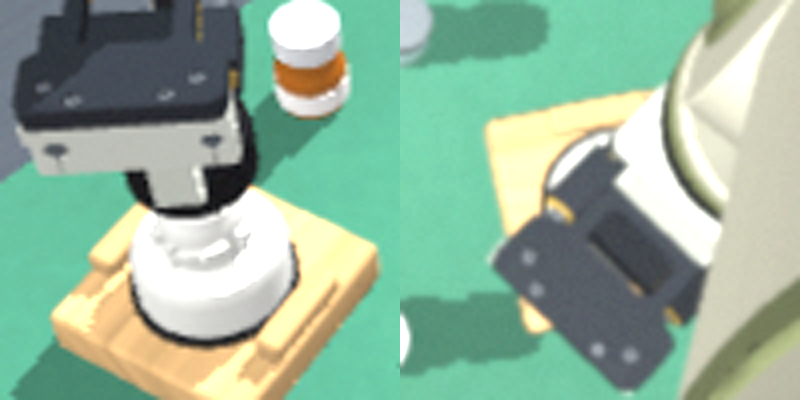

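```bash
python3 -c "
from h import *
c=camera('scene');t=camera('top')
for z in(.045,.05,.059): X=onz(t,(324.4,230.6),z);print(z,np.round(X,4),np.round(proj(c,X),1),'seen col 163.1')
print(np.round(onz(t,(330,227.4),.0933),4))
s=cv2.imread('pics/scene0.png');T=cv2.imread('pics/top0.png')
for n,im,x,y in(('s',s,123,202),('t',T,285,201)):
    h=cv2.cvtColor(im,cv2.COLOR_BGR2HSV)[y:y+60,x:x+80]; w=((h[...,1]<45)&(h[...,2]>110)).astype(np.uint8)
    k,l,st,ce=cv2.connectedComponentsWithStats(w)
    i=1+st[1:,4].argmax();print(n,st[i][:4]+[x,y,0,0],ce[i]+[x,y])
    g=((h[...,0]>95)&(h[...,0]<125)&(h[...,1]>25)&(h[...,2]>80)).astype(np.uint8);k,l,st,ce=cv2.connectedComponentsWithStats(g);i=1+st[1:,4].argmax();print(' plug',st[i],ce[i]+[x,y])
s=state();print(np.round(s['eef_pos'],4))
"
```

```text
0.045 [ 0.5045 -0.1193  0.045 ] [162.3 233.5] seen col 163.1
0.05 [ 0.504  -0.1183  0.05  ] [162.2 231.3] seen col 163.1
0.059 [ 0.5031 -0.1165  0.059 ] [161.9 227.5] seen col 163.1
[ 0.5058 -0.1204  0.0933]
s [142 212  41  42] [162.12118843 233.77560594]
 plug [30 11 13 10 99] [158.73737374 217.47474747]
t [306 212  38  37] [324.63003663 230.20238095]
 plug [47 28  2  1  2] [332.5 229. ]
[ 0.5053 -0.1199  0.0926]
```

Cap and jar axes agree within 2 mm (cap bottom edge at (190,217) in c5, as predicted). I lower it over the neck.

Request:
servo_tool --slide '[[0,0,1],[0,0,1.8],[0,0,2.4],[0,0,2.7],[0,0,2.7],[0,0,2.7]]' --rot '[[0,0,0],[0,0,0],[0,0,0],[0,0,0],[0,0,0],[0,0,0]]' --fingers '[0,0,0,0,0,0]'

```text
time: 9.9
eef_pos: [0.5047, -0.1204, 0.0649]
orientation: [[0.708, 0.707, -0.001], [0.707, -0.708, -0.0], [-0.0, -0.0, -1.0]]
wrist_force: [0.9, 0.1, -1.8]
width: 0.0547
grasp_force: 20.0
```

Request:
servo_tool --slide '[[0,0,0.1],[0,0,0.2],[0,0,0.3],[0,0,0.3]]' --rot '[[0,0,0],[0,0,0],[0,0,0],[0,0,0]]' --fingers '[0,0,0,0]'

```text
time: 10.23
eef_pos: [0.5049, -0.1201, 0.0622]
orientation: [[0.707, 0.707, 0.0], [0.707, -0.707, 0.0], [0.0, 0.0, -1.0]]
wrist_force: [-0.2, 0.2, -1.0]
width: 0.0551
grasp_force: 20.0
```

Request:
servo_tool --slide '[[0,0,0.1],[0,0,0.2],[0,0,0.2],[0,0,0.2]]' --rot '[[0,0,0],[0,0,0],[0,0,0],[0,0,0]]' --fingers '[0,0,0,0]'

```text
time: 10.57
eef_pos: [0.5051, -0.1202, 0.0604]
orientation: [[0.707, 0.707, 0.0], [0.707, -0.707, 0.0], [0.0, 0.0, -1.0]]
wrist_force: [-0.9, 0.9, 4.0]
width: 0.0551
grasp_force: 20.0
```

Request:
servo_tool --slide '[[0,0,0.1],[0,0,0.2],[0,0,0.2],[0,0,0.2]]' --rot '[[0,0,0],[0,0,0],[0,0,0],[0,0,0]]' --fingers '[0,0,0,0]'

```text
time: 10.9
eef_pos: [0.5052, -0.1202, 0.0587]
orientation: [[0.707, 0.707, 0.001], [0.707, -0.707, 0.0], [0.001, 0.0, -1.0]]
wrist_force: [-1.6, 1.2, 10.4]
width: 0.0551
grasp_force: 20.0
```

Request:
servo_tool --slide '[[0,0,0.1],[0,0,0.1],[0,0,0.1]]' --rot '[[0,0,0],[0,0,0],[0,0,0]]' --fingers '[0,0,0]'

```text
time: 11.15
eef_pos: [0.5053, -0.1202, 0.0579]
orientation: [[0.707, 0.707, 0.001], [0.707, -0.707, 0.0], [0.001, 0.001, -1.0]]
wrist_force: [-1.3, 1.2, 13.2]
width: 0.0549
grasp_force: 20.0
```

Contact at reported z≈0.061. I ease to about 4 N and turn anticlockwise in small steps.

Request:
servo_tool --slide '[[0,0,-0.18],[0,0,-0.18],[0,0,-0.18],[0,0,-0.18],[0,0,-0.18]]' --rot '[[0,0,0],[0,0,-3],[0,0,-6],[0,0,-10],[0,0,-10]]' --fingers '[0,0,0,0,0]'

```text
time: 11.57
eef_pos: [0.5048, -0.1202, 0.059]
orientation: [[0.571, 0.821, 0.0], [0.821, -0.571, 0.0], [0.0, -0.0, -1.0]]
wrist_force: [0.2, -0.6, 0.0]
width: 0.0551
grasp_force: 20.0
```

Request:
servo_tool --slide '[[0,0,0],[0,0,0],[0,0,0],[0,0,0]]' --rot '[[0,0,-3],[0,0,-6],[0,0,-10],[0,0,-10]]' --fingers '[0,0,0,0]'

```text
time: 11.9
eef_pos: [0.5046, -0.1204, 0.0588]
orientation: [[0.424, 0.906, -0.0], [0.906, -0.424, 0.0], [0.0, -0.0, -1.0]]
wrist_force: [0.5, -0.9, -1.4]
width: 0.0554
grasp_force: 20.0
```

Force vanished at the same height, so it seems to have dropped. I press down and feel.

Request:
servo_tool --slide '[[0,0,0.1],[0,0,0.2],[0,0,0.2]]' --rot '[[0,0,0],[0,0,0],[0,0,0]]' --fingers '[0,0,0]'

```text
time: 12.15
eef_pos: [0.5049, -0.1204, 0.057]
orientation: [[0.426, 0.905, 0.0], [0.905, -0.426, 0.0], [0.0, 0.0, -1.0]]
wrist_force: [-1.9, 0.2, 6.5]
width: 0.0553
grasp_force: 20.0
```

Request:
servo_tool --slide '[[0,0,0.1],[0,0,0.15],[0,0,0.15]]' --rot '[[0,0,0],[0,0,0],[0,0,0]]' --fingers '[0,0,0]'

```text
time: 12.4
eef_pos: [0.505, -0.1203, 0.0559]
orientation: [[0.426, 0.905, 0.001], [0.905, -0.426, 0.0], [0.0, 0.0, -1.0]]
wrist_force: [-2.0, 0.7, 12.4]
width: 0.0552
grasp_force: 20.0
```

Request:
servo_tool --slide '[[0,0,-0.15],[0,0,-0.15],[0,0,-0.15],[0,0,-0.15]]' --rot '[[0,0,0],[0,0,-3],[0,0,-6],[0,0,-6]]' --fingers '[0,0,0,0]'

```text
time: 12.73
eef_pos: [0.5049, -0.1201, 0.0571]
orientation: [[0.326, 0.945, 0.0], [0.945, -0.326, 0.0], [0.0, 0.0, -1.0]]
wrist_force: [-1.2, 0.4, 3.9]
width: 0.0557
grasp_force: 20.0
```

```bash
cat > st.py <<'E'
from rig import *
import numpy as np
s=state();R=np.array(s["orientation"]);print(round(s["time"],2),np.round(s["eef_pos"],4),"F",np.round(s["wrist_force"],1),"M",np.round(s["moment"],2),"yaw",round(float(np.degrees(np.arctan2(R[1,1],R[0,1]))),1),"q7",round(float(s["joints"][6]),2))
E
python3 st.py
```

```text
12.73 [ 0.5049 -0.1201  0.0571] F [-1.2  0.4  3.9] M [ 0.05  0.35 -0.7 ] yaw -19.1 q7 0.23
```

Request:
servo_tool --slide '[[0,0,0],[0,0,0],[0,0,0]]' --rot '[[0,0,-4],[0,0,-8],[0,0,-8]]' --fingers '[0,0,0]'

```text
time: 12.98
eef_pos: [0.5049, -0.1201, 0.057]
orientation: [[0.191, 0.982, 0.0], [0.982, -0.191, 0.0], [0.0, 0.0, -1.0]]
wrist_force: [-0.7, 0.4, 3.7]
width: 0.0557
grasp_force: 20.0
```

```bash
python3 st.py
```

```text
12.98 [ 0.5049 -0.1201  0.057 ] F [-0.7  0.4  3.7] M [ 0.07  0.21 -0.54] yaw -11.0 q7 0.32
```

```bash
cat > capz.py <<'E'
from h import *
def capz(img=None):
    c=camera("scene");im=c["img"] if img is None else img
    s=state();p=np.array(s["eef_pos"])
    # bottom row of cap silhouette at axis column, sub-pixel: rows where dark turns light
    a=np.linspace(0,2*np.pi,181)
    def bot(z): 
        P=np.array([proj(c,np.array([p[0]+.028*np.cos(q),p[1]+.028*np.sin(q),z])) for q in a]); return P[P[:,1].argmax()]
    u=int(round(bot(p[2]+.016)[0])); out=[]
    for k in range(u-4,u+5):
        col=im[200:262,k].max(1).astype(float); d=col<60
        out.append((k,[200+i for i in range(1,len(d)) if d[i]!=d[i-1]]))
    for o in out: print(o)
    print("prof",im[222:250,u].max(1))
    for h in(.010,.012,.014,.016,.018,.020): print(h,np.round(bot(p[2]+h),1),end=" ")
capz()
E
python3 capz.py; python3 st.py
```

```text
(154, [212, 213, 236, 254, 256])
(155, [212, 217, 236, 254, 256])
(156, [213, 221, 237, 255, 256])
(157, [214, 225, 237, 255, 256])
(158, [215, 227, 237, 255, 256])
(159, [206, 207, 217, 228, 237, 255, 256])
(160, [206, 208, 217, 229, 237, 255, 257])
(161, [205, 208, 217, 229, 237, 255, 257])
(162, [205, 208, 217, 229, 236, 255, 257])
prof [133 124 114 100  64  26  20  21  18  18  18  18  19  19  53 119 161 166
 166 166 166 165 164 156 150 143 138 137]
0.01 [158.3 239.1] 0.012 [158.2 238.4] 0.014 [158.  237.7] 0.016 [157.8 237. ] 0.018 [157.7 236.3] 0.02 [157.5 235.7] 13.03 [ 0.5049 -0.1201  0.057 ] F [-0.5  0.   3.9] M [ 0.04  0.24 -0.54] yaw -11.2 q7 0.32
```

Request:
servo_tool --slide '[[0,0,0.1],[0,0,0.1],[0,0,0.1]]' --rot '[[0,0,2],[0,0,3],[0,0,3]]' --fingers '[0,0,0]'

```text
time: 13.28
eef_pos: [0.505, -0.12, 0.0558]
orientation: [[0.245, 0.97, -0.0], [0.97, -0.245, -0.0], [-0.0, -0.0, -1.0]]
wrist_force: [0.4, 0.2, 1.3]
width: 0.0558
grasp_force: 20.0
```

```bash
python3 st.py
```

```text
13.28 [ 0.505  -0.12    0.0558] F [0.4 0.2 1.3] M [0.05 0.1  0.01] yaw -14.2 q7 0.29
```

Force fell to 1 N while going lower: over the gaps. I continue down.

Request:
servo_tool --slide '[[0,0,0.1],[0,0,0.15],[0,0,0.15]]' --rot '[[0,0,0],[0,0,0],[0,0,0]]' --fingers '[0,0,0]'

```text
time: 13.53
eef_pos: [0.5048, -0.1202, 0.0542]
orientation: [[0.242, 0.97, -0.0], [0.97, -0.242, -0.0], [-0.0, -0.0, -1.0]]
wrist_force: [0.5, 0.6, -0.7]
width: 0.0557
grasp_force: 20.0
```

Request:
servo_tool --slide '[[0,0,0.1],[0,0,0.15],[0,0,0.15]]' --rot '[[0,0,0],[0,0,0],[0,0,0]]' --fingers '[0,0,0]'

```text
time: 13.78
eef_pos: [0.5049, -0.1202, 0.053]
orientation: [[0.242, 0.97, 0.0], [0.97, -0.242, 0.0], [0.0, 0.0, -1.0]]
wrist_force: [0.0, 0.7, 3.7]
width: 0.0556
grasp_force: 20.0
```

```bash
python3 st.py; python3 capz.py | tail -3
```

```text
13.78 [ 0.5049 -0.1202  0.053 ] F [0.  0.7 3.7] M [ 0.03  0.22 -0.14] yaw -14.0 q7 0.29
prof [114 113 114 115 115 116 117 117 107  49  17  18  17  20  19  32  95 167
 167 166 166 165 164 156 150 143 138 138]
0.01 [158.6 240.5] 0.012 [158.4 239.8] 0.014 [158.3 239.1] 0.016 [158.1 238.4] 0.018 [157.9 237.7] 0.02 [157.8 237. ]
```

Request:
servo_tool --slide '[[0,0,0.1],[0,0,0.1],[0,0,0.1]]' --rot '[[0,0,0],[0,0,0],[0,0,0]]' --fingers '[0,0,0]'

```text
time: 14.08
eef_pos: [0.5049, -0.1202, 0.052]
orientation: [[0.242, 0.97, 0.0], [0.97, -0.242, -0.0], [-0.0, 0.0, -1.0]]
wrist_force: [-0.5, -0.1, 4.2]
width: 0.0557
grasp_force: 20.0
```

Request:
servo_tool --slide '[[0,0,0.1],[0,0,0.1],[0,0,0.1]]' --rot '[[0,0,0],[0,0,0],[0,0,0]]' --fingers '[0,0,0]'

```text
time: 14.33
eef_pos: [0.5049, -0.1202, 0.051]
orientation: [[0.242, 0.97, 0.0], [0.97, -0.242, -0.0], [-0.0, 0.0, -1.0]]
wrist_force: [-0.2, 0.9, 4.2]
width: 0.0561
grasp_force: 20.0
```

```bash
python3 st.py; python3 capz.py | tail -3
```

```text
14.33 [ 0.5049 -0.1202  0.051 ] F [-0.2  0.9  4.2] M [ 0.02  0.23 -0.06] yaw -14.0 q7 0.3
prof [113 113 115 114 114 114 116 117 116 101  38  20  18  20  18  16  48 114
 166 166 166 165 164 156 149 143 138 138]
0.01 [158.7 241.2] 0.012 [158.6 240.5] 0.014 [158.4 239.8] 0.016 [158.3 239.1] 0.018 [158.1 238.4] 0.02 [157.9 237.8]
```

Slope is now about 1 N/mm, which is the plug spring, so the lugs are in the gaps. Two more mm.

Request:
servo_tool --slide '[[0,0,0.1],[0,0,0.2],[0,0,0.2]]' --rot '[[0,0,0],[0,0,0],[0,0,0]]' --fingers '[0,0,0]'

```text
time: 14.63
eef_pos: [0.5049, -0.1202, 0.0489]
orientation: [[0.242, 0.97, 0.0], [0.97, -0.242, -0.0], [0.0, 0.0, -1.0]]
wrist_force: [-1.3, 0.9, 5.3]
width: 0.0559
grasp_force: 20.0
```

```bash
python3 st.py; python3 capz.py | tail -3
```

```text
14.63 [ 0.5049 -0.1202  0.0489] F [-1.3  0.9  5.3] M [ 0.03  0.34 -0.02] yaw -14.0 q7 0.3
prof [ 91 114 117 117 114 115 116 117 119 118  96  15  17  18  16  18  19  73
 150 166 166 166 164 157 151 144 139 138]
0.01 [158.9 241.8] 0.012 [158.7 241.2] 0.014 [158.6 240.5] 0.016 [158.4 239.8] 0.018 [158.3 239.1] 0.02 [158.1 238.5]
```

Request:
servo_tool --slide '[[0,0,0],[0,0,0.1],[0,0,0.2],[0,0,0.2]]' --rot '[[0,0,0],[0,0,0],[0,0,0],[0,0,0]]' --fingers '[0,0,0,0]' --squeeze 35

```text
time: 15.02
eef_pos: [0.505, -0.1202, 0.047]
orientation: [[0.242, 0.97, 0.0], [0.97, -0.242, 0.0], [0.0, 0.0, -1.0]]
wrist_force: [-1.2, 0.3, 8.0]
width: 0.055
grasp_force: 35.0
```

```bash
python3 st.py; python3 capz.py | tail -3
```

```text
15.02 [ 0.505  -0.1202  0.047 ] F [-1.2  0.3  8. ] M [0.09 0.4  0.03] yaw -14.0 q7 0.3
prof [ 52  96 114 112 106 108 115 115 115 116 116 104  20  17  20  17  19  23
  88 166 164 166 164 157 149 144 138 137]
0.01 [159.1 242.5] 0.012 [158.9 241.8] 0.014 [158.8 241.1] 0.016 [158.6 240.5] 0.018 [158.4 239.8] 0.02 [158.3 239.1]
```

8 N on the plug, low enough. Now clockwise.

Request:
servo_tool --slide '[[0,0,0],[0,0,0],[0,0,0],[0,0,0]]' --rot '[[0,0,5],[0,0,10],[0,0,15],[0,0,15]]' --fingers '[0,0,0,0]'

```text
time: 15.4
eef_pos: [0.5053, -0.1204, 0.0471]
orientation: [[0.49, 0.872, 0.001], [0.872, -0.49, -0.001], [-0.0, 0.001, -1.0]]
wrist_force: [-0.8, -0.4, 7.3]
width: 0.0555
grasp_force: 35.0
```

```bash
python3 st.py
```

```text
15.4 [ 0.5053 -0.1204  0.0471] F [-0.8 -0.4  7.3] M [-0.04  0.29 -0.03] yaw -29.3 q7 0.13
```

Request:
servo_tool --slide '[[0,0,0],[0,0,0],[0,0,0],[0,0,0],[0,0,0]]' --rot '[[0,0,5],[0,0,10],[0,0,15],[0,0,20],[0,0,20]]' --fingers '[0,0,0,0,0]'

```text
time: 15.82
eef_pos: [0.5055, -0.1205, 0.0472]
orientation: [[0.758, 0.652, 0.001], [0.652, -0.758, -0.001], [0.0, 0.001, -1.0]]
wrist_force: [0.2, 0.6, 8.0]
width: 0.0556
grasp_force: 35.0
```

```bash
python3 st.py
```

```text
15.82 [ 0.5055 -0.1205  0.0472] F [0.2 0.6 8. ] M [-0.09  0.25 -0.01] yaw -49.3 q7 -0.09
```

Request:
servo_tool --slide '[[0,0,0],[0,0,0],[0,0,0],[0,0,0]]' --rot '[[0,0,5],[0,0,10],[0,0,15],[0,0,15]]' --fingers '[0,0,0,0]'

```text
time: 16.15
eef_pos: [0.5054, -0.1205, 0.0471]
orientation: [[0.901, 0.433, 0.001], [0.433, -0.901, -0.001], [0.0, 0.001, -1.0]]
wrist_force: [0.1, -0.4, 7.8]
width: 0.0549
grasp_force: 35.0
```

```bash
python3 st.py
```

```text
16.15 [ 0.5054 -0.1205  0.0471] F [ 0.1 -0.4  7.8] M [-0.06  0.2   0.02] yaw -64.3 q7 -0.26
```

Request:
servo_tool --slide '[[0,0,0],[0,0,0],[0,0,0],[0,0,0]]' --rot '[[0,0,4],[0,0,8],[0,0,12],[0,0,12]]' --fingers '[0,0,0,0]'

```text
time: 16.48
eef_pos: [0.5054, -0.1206, 0.0471]
orientation: [[0.971, 0.238, 0.001], [0.238, -0.971, -0.001], [0.001, 0.001, -1.0]]
wrist_force: [-0.2, -0.4, 7.3]
width: 0.0554
grasp_force: 35.0
```

```bash
python3 st.py
```

```text
16.48 [ 0.5054 -0.1206  0.0471] F [-0.2 -0.4  7.3] M [-0.01  0.2   0.01] yaw -76.3 q7 -0.4
```

Request:
servo_tool --slide '[[0,0,0],[0,0,0],[0,0,0],[0,0,0]]' --rot '[[0,0,4],[0,0,8],[0,0,8],[0,0,8]]' --fingers '[0,0,0,0]'

```text
time: 16.82
eef_pos: [0.5052, -0.1203, 0.0471]
orientation: [[0.995, 0.104, 0.001], [0.104, -0.995, -0.0], [0.0, 0.001, -1.0]]
wrist_force: [-0.6, -0.2, 7.7]
width: 0.0555
grasp_force: 35.0
```

```bash
python3 st.py
```

```text
16.82 [ 0.5052 -0.1203  0.0471] F [-0.6 -0.2  7.7] M [0.11 0.23 0.05] yaw -84.0 q7 -0.5
```

Request:
servo_tool --slide '[[0,0,0],[0,0,0],[0,0,0],[0,0,0]]' --rot '[[0,0,4],[0,0,8],[0,0,8],[0,0,8]]' --fingers '[0,0,0,0]'

```text
time: 17.15
eef_pos: [0.5057, -0.1203, 0.0472]
orientation: [[0.999, -0.033, 0.001], [-0.033, -0.999, -0.001], [0.001, 0.001, -1.0]]
wrist_force: [0.9, -0.5, 7.3]
width: 0.0554
grasp_force: 35.0
```

```bash
python3 st.py
```

```text
17.15 [ 0.5057 -0.1203  0.0472] F [ 0.9 -0.5  7.3] M [0.03 0.05 0.8 ] yaw -91.9 q7 -0.59
```

Request:
servo_tool --slide '[[0,0,0],[0,0,0],[0,0,0],[0,0,0]]' --rot '[[0,0,4],[0,0,8],[0,0,8],[0,0,8]]' --fingers '[0,0,0,0]'

```text
time: 17.48
eef_pos: [0.5056, -0.1204, 0.0471]
orientation: [[0.985, -0.173, 0.001], [-0.173, -0.985, -0.001], [0.001, 0.001, -1.0]]
wrist_force: [0.6, -0.7, 7.6]
width: 0.0549
grasp_force: 35.0
```

```bash
python3 st.py
```

```text
17.48 [ 0.5056 -0.1204  0.0471] F [ 0.6 -0.7  7.6] M [0.03 0.05 0.52] yaw -99.9 q7 -0.69
```

Firm stop felt (0.8 N m, then the pads slip). I unload the press and see whether the thread holds.

Request:
servo_tool --slide '[[0,0,-0.1],[0,0,-0.15],[0,0,-0.15]]' --rot '[[0,0,0],[0,0,0],[0,0,0]]' --fingers '[0,0,0]'

```text
time: 17.73
eef_pos: [0.5054, -0.1203, 0.0485]
orientation: [[0.985, -0.173, 0.001], [-0.173, -0.985, -0.001], [0.001, 0.001, -1.0]]
wrist_force: [2.2, -0.1, 1.1]
width: 0.055
grasp_force: 35.0
```

```bash
python3 st.py; python3 capz.py | tail -3
```

```text
17.73 [ 0.5054 -0.1203  0.0485] F [ 2.2 -0.1  1.1] M [-0.2  -0.23  0.6 ] yaw -100.0 q7 -0.7
prof [ 23  23  22  23  22  23  23  22  21  18  18  16  19  17  19  19  20  65
 137 165 165 165 162 154 147 141 136 136]
0.01 [159.1 242.2] 0.012 [158.9 241.5] 0.014 [158.8 240.8] 0.016 [158.6 240.2] 0.018 [158.5 239.5] 0.02 [158.3 238.8]
```

Unloading went at 5 N/mm (the pad), so the cap is locked to the jar. I let go and rise.

Request:
servo_tool --slide '[[0,0,0],[0,0,0],[0,0,0],[0,0,0],[0,0,0],[0,0,-3],[0,0,-7],[0,0,-11],[0,0,-13],[0,0,-13]]' --rot '[[0,0,0],[0,0,0],[0,0,0],[0,0,0],[0,0,0],[0,0,0],[0,0,0],[0,0,0],[0,0,0],[0,0,0]]' --fingers '[0.7,0.7,0.7,0.7,0.7,0.7,0.7,0.7,0.7,0.7]'

```text
time: 18.62
eef_pos: [0.5067, -0.1211, 0.1822]
orientation: [[0.985, -0.174, 0.006], [-0.174, -0.985, -0.0], [0.006, -0.001, -1.0]]
wrist_force: [1.0, 0.1, -0.2]
width: 0.0791
grasp_force: 0.0
```

```bash
python3 st.py; python3 -c "
from h import *
c=camera('scene');a=c['img'][170:270,110:210];b=camera('top')['img'][180:280,270:370]
k=lambda i:cv2.resize(i,(400,400),interpolation=cv2.INTER_CUBIC)
cv2.imwrite('pics/c6.png',np.clip(np.hstack([k(a),k(b)])*1.6,0,255).astype(np.uint8))
h=c['img'][190:262,120:200].max(2)<60
n,l,st,ce=cv2.connectedComponentsWithStats(h.astype(np.uint8));print([(s[:5]+[120,190,0,0,0]).tolist() for s in st[1:] if s[4]>60])
a=np.linspace(0,6.28,90)
for z in(.0638,.067,.07): P=np.array([proj(c,np.array([.5054+.028*np.cos(q),-.1203+.028*np.sin(q),z+d])) for q in a for d in(0,.028)]);print(z,P.min(0),P.max(0))
"
```

```text
18.62 [ 0.5067 -0.1211  0.1822] F [ 1.   0.1 -0.2] M [-0.01  0.15 -0.01] yaw -100.0 q7 -0.92
[[143, 206, 33, 33, 872]]
0.0638 [142.3720587  205.81788821] [176.50720551 240.38626474]
0.067 [142.06175575 204.65278733] [176.3110368  239.30185574]
0.07 [141.76907241 203.55404291] [176.12604565 238.2790677 ]
```

View pics/c6.png

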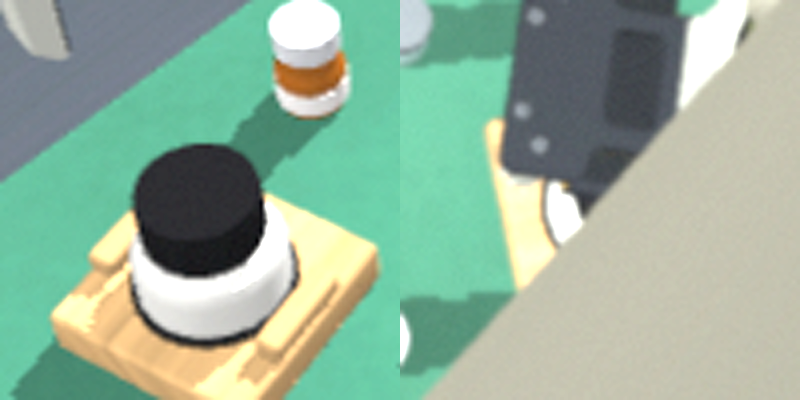

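The picture shows the cap level and low on the shoulder (crop (200,210)), gripper clear. One numeric check that it did not rise after letting go.

```bash
python3 -c "
from h import *
for i in range(2):
    im=camera('scene')['img']; print([im[236:243,k].max(1).tolist() for k in(158,159)])
    print([im[202:209,k].max(1).tolist() for k in(158,160)])
"
```

```text
[[16, 20, 18, 83, 167, 166, 166], [18, 17, 19, 83, 166, 165, 165]]
[[125, 124, 124, 112, 40, 33, 31], [126, 124, 125, 112, 33, 32, 32]]
[[16, 20, 21, 85, 166, 166, 165], [19, 20, 19, 84, 165, 165, 165]]
[[125, 125, 124, 112, 39, 34, 32], [125, 124, 124, 112, 32, 32, 31]]
```

```bash
python3 -c "
from rig import *
print(close_job())"
```

```text
the job is handed in; nothing more can be done
None
```

The black cap is on the white jar, turned clockwise to a firm stop and released, and the job is handed in at about 19 s of the 72 s; no verdict came back, but the last images show the cap level, low on the shoulder and still.

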